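# Clear the stack off the screw box into fitted trays

## Task

I need the blue screw box free: take apart the stack standing on it, from the top down, and set each thing flat and right way up in the pocket of the grey tray that is cut to its shape and size: the steel V-block first, then the roll of tape, then the long dark offcut, then the shorter pale offcut. Set things down in their trays rather than dropping them in, and leave the screw box where it stands.

Things in the scene. Friction and masses are not known exactly. Their poses are not given: they have to be found in the camera images.
- vblock: Steel V-block, on top of the stack: 32 mm wide (x) x 50 mm long (y) x 30 mm high, flat parallel sides, with a V groove (16 mm wide, 8 mm deep) along the middle of its top. Origin: centre of its underside; y along the groove, z up. About 0.25 kg
- roll: Small roll of black tape lying flat under the V-block: 57 mm diameter, 19 mm high. Origin: centre of its underside; z up. About 0.05 kg. Its hole cannot be gripped; take it across the outside
- wedge: Long, dark brown sawn offcut under the tape roll, lying across the pale offcut: 34 mm wide (x) x 110 mm long (y) x 22 mm high, a plain rectangular bar. Origin: centre of its underside; z up. About 0.04 kg
- pine: Shorter, paler sawn offcut at the bottom of the stack, lying on the screw box along the box's length: 42 mm wide (x) x 90 mm long (y) x 30 mm high. Origin: centre of its underside; z up. About 0.05 kg
- screw_box: Blue closed plastic box of screws, loose on the bench, 89 mm wide (x) x 134 mm long (y), flat lid 48 mm above the bench; the stack stands on it. Origin: centre of its underside; z up. About 0.9 kg. Surroundings: a fixed cabinet 0.4 m tall, front at x = 0.68 m, y = 0.05 to -0.28 m, so carry things past on its robot side; a vice 0.16 m tall at y over 0.16, x under 0.57 m
- tray_vblock: Tray for the V-block, the one with the smallest rectangular pocket: a fixed plain grey plastic plate 64 (x) x 82 (y) mm and 12 mm thick, flat on the bench, with one central pocket 48 (x) x 66 (y) mm, 6 mm deep, so the pocket's floor is 6 mm above the origin. Origin: centre of the plate's underside; z up
- tray_roll: Tray for the tape roll, the one with the round pocket: a fixed plain grey plastic plate 90 x 90 mm and 12 mm thick, flat on the bench, with one central pocket 74 mm in diameter, 6 mm deep, so the pocket's floor is 6 mm above the origin. Origin: centre of the plate's underside; z up
- tray_wedge: Tray for the long dark offcut, the one with the longest and narrow pocket: a fixed plain grey plastic plate 66 (x) x 142 (y) mm and 12 mm thick, flat on the bench, with one central pocket 50 (x) x 126 (y) mm, 6 mm deep, so the pocket's floor is 6 mm above the origin. Origin: centre of the plate's underside; z up
- tray_pine: Tray for the pale offcut, the one with the shorter and wider rectangular pocket: a fixed plain grey plastic plate 74 (x) x 122 (y) mm and 12 mm thick, flat on the bench, with one central pocket 58 (x) x 106 (y) mm, 6 mm deep, so the pocket's floor is 6 mm above the origin. Origin: centre of the plate's underside; z up

How it is judged:
By the outcome, as a careful person would: the job done as asked, in the order asked, and still so for the second after the job is handed in, with the robot touching nothing.
It also fails if it takes over 144 s, if anything falls off the work surface, if the arm or the gripper's body presses on something with over 40 N, if the wrist force passes 120 N, or if a joint passes its speed limit or range.

## Robot

A 6-joint arm with a two-finger parallel gripper is mounted at the origin on a cart in front of the work surface, level with it; the furniture and walls round the work are solid. World frame = base frame: x ahead of the robot, y to its left, z up, the work surface at z = 0. Lengths are in m, angles in rad, forces in N, time in s.
With the tool pointing down it reaches from about 0.375 to 0.825 m from the base axis. Payload 5.5 kg.
Tool frame: the origin (TCP) lies at the very end of the fingers, on their centre line; the grasp point (between the pads) lies 19 mm behind it; z points along the fingers, y is the line along which they close (so a half turn about z gives the same grasp; the last joint's range is limited). The gripper opens to 85 mm and grips with 20 to 120 N. Pads are 22 mm wide; open, the fingers measure 114 mm over their backs; the gripper's body (76 mm by 85 mm) begins 54 mm behind the grasp point. The pads swing forward as they close: fully open they stand 13 mm farther back than shut.
Start: joints at [-1.104, 0.314, -0.047, 1.21, 0, 1.571], TCP at [0.27, -0.536, 0.231] pointing down, gripper open.
Joint ranges: [-2.67, 2.67], [-0.69, 1.73], [-1.03, 1.25], [-2.08, 2.16], [-1.42, 1.45], [-3.14, 3.14]. Speed limits (rad/s): [2.39, 2.39, 3.01, 3.14, 3.14, 3.14].

## Interface

Orientations are given as a rotation vector (axis times angle).
In Python, from cell import ctrl gives the robot as it stands.
- The arm moves only by the tool move_arm, never from a script. Its argument "deltas" is text: rows parted by semicolons, each of 7 numbers parted by spaces: the closure, from 0 (fully open) to 1 (shut), then the shift along the tool's x, y, z in cm, then the turn, a rotation vector about the tool's x, y, z in rad. In form: gripper tx ty tz ax ay az; .... A call has 1 to 8 rows; each row shifts and turns the commanded pose from where the row before left it, along the tool's axes as they then stand; what a row does not reach is not made up. A row lasts 1/10 s, in which the tool goes at most 50 mm and 8.59 degrees, less where a joint would pass 70% of its speed; a pose out of reach is approached as far as the arm can. A call with a gripper value outside its range is refused whole. The fingers move at their own pace and stop on an object; the grip force is fixed at half the most. Time passes only in rows, so rows that do not move let the fingers close. It gives the time, the measured TCP pose, the force, the opening and the grip force at its end, in the units of the state.
- ctrl.state(): the state, without advancing time (a new reading comes with each control period).
- ctrl.camera(name): name is "scene" or "top"; returns a dict with "image" (400x640x3 uint8, red, green, blue), "z_map" (400x640 float32, m along the optical axis (not along the pixel's ray), 0 where there is no reading), "K" (3x3 intrinsics, pixels), "k1" (the pictures are not rectified: a ray, as slopes to the right and down, at radius r is drawn at 1 + k1 r^2 times it, then the intrinsics apply), "position" and "attitude" of the camera in the world. Camera axes: x right, y up, looking along -z (the intrinsics and any distortion apply to the point x, -y, -z); pixel columns grow to the right and rows downward; lengths in m; the calibration is good to about 2 mm. A picture is of the moment at which its call begins.
- ctrl.close_job(): hands the job in; it is judged then, once.
The state is a dict: "time_s": time; "q": joint angles; "qvel": joint speeds; "joint_torque": joint torques, N m; "tool_pos": TCP position; "orientation": TCP orientation; "contact_force": force on the tool from outside, world axes, zero at the start; "moment": the same for the moment, N m; "gripper_width": finger opening in m; "finger_force": force on a finger pad.
Only numpy, scipy, OpenCV 4.12 (cv2) and the standard library are available. Lean on these libraries where they do the work, as an engineer would, in place of code of your own. Each camera call takes 0.05 s, during which the arm holds its last target. There are 200 camera calls.

## Working session

There is one attempt and no reset: what is moved stays moved. The work goes in short steps, Python scripts to look and compute and a tool call to move; the robot and the scene stay as the last step left them, time stands still between calls to the robot, and variables do not carry over. Pictures are saved under pics/ and viewed, at most 14 in all, crops included, and the job is handed in when it is done.

Besides the shell and the picture viewer there is one more tool, called after ">>>" as name(argument=value, ...) on one line, values as JSON. move_arm: Moves the arm, as the interface text tells. Its arguments: {"type":"object","properties":{"deltas":{"type":"string"}},"required":["deltas"]}

```bash
mkdir -p pics; ls; cat > h.py <<'E'
import numpy as np,cv2
from scipy.spatial.transform import Rotation as R
from cell import ctrl
def cloud(name):
    c=ctrl.camera(name);K=np.array(c['K']);z=c['z_map'];h,w=z.shape
    u,v=np.meshgrid(np.arange(w),np.arange(h))
    p=cv2.undistortPoints(np.stack([u,v],-1).reshape(-1,1,2).astype(np.float64),K,np.array([c['k1'],0,0,0,0.])).reshape(h,w,2)
    P=np.stack([p[...,0]*z,-p[...,1]*z,-z],-1)
    a=np.array(c['attitude'])
    M=a if a.shape==(3,3) else (R.from_rotvec(a).as_matrix() if a.size==3 else R.from_quat(a).as_matrix())
    W=P@M.T+np.array(c['position']);W[z==0]=np.nan
    return c['image'],W,c
E
python3 - <<'E'
from h import *
for n in('scene','top'):
    im,W,c=cloud(n);cv2.imwrite(f'pics/{n}0.png',im[...,::-1]);np.savez(n+'0.npz',im=im,W=W)
    print(n,c['position'],c['attitude'],c['K'],c['k1'],np.nanmin(W,(0,1)),np.nanmax(W,(0,1)))
print(ctrl.state())
E
```

```text
pics
scene [-0.29908509 -0.59373803  0.78995841] [ 0.8599133  -0.48410513 -0.91539262] [[490.41222168   0.         318.48858622]
 [  0.         490.41222168 205.3816634 ]
 [  0.           0.           1.        ]] -0.14304369558940458 [-0.21875993 -0.86832111 -0.76738203] [0.92852129 1.00472257 0.7080064 ]
top [ 0.44551373 -0.07228583  1.10884276] [ 0.06648499 -0.10196672 -1.59517468] [[442.19984948   0.         324.16546539]
 [  0.         442.19984948 198.20383506]
 [  0.           0.           1.        ]] -0.10073550169939091 [-0.289615   -1.52336294 -0.77299003] [0.92246678 0.90401936 0.58011873]
{'time_s': 0.1, 'q': array([-1.10399747e+00,  3.14130546e-01, -4.79694527e-02,  1.21021177e+00,
       -2.10882880e-05,  1.57081004e+00]), 'qvel': array([ 0.00034697, -0.00175038,  0.00273998, -0.00136855, -0.00098118,
        0.00042677]), 'joint_torque': array([ 5.61750458e-04, -5.40765810e+01,  3.40542948e+01,  1.11432513e-02,
        1.25508645e-04, -5.89623070e-06]), 'tool_pos': array([ 0.26977781, -0.53534705,  0.23053986]), 'orientation': array([-3.05498611e+00, -7.26245939e-01,  5.82534374e-04]), 'contact_force': array([0.28142831, 0.29321482, 0.00974159]), 'moment': array([ 0.04194795, -0.0282627 ,  0.014375  ]), 'finger_force': 0.0, 'gripper_width': 0.08500148887880014}
```

View pics/top0.png

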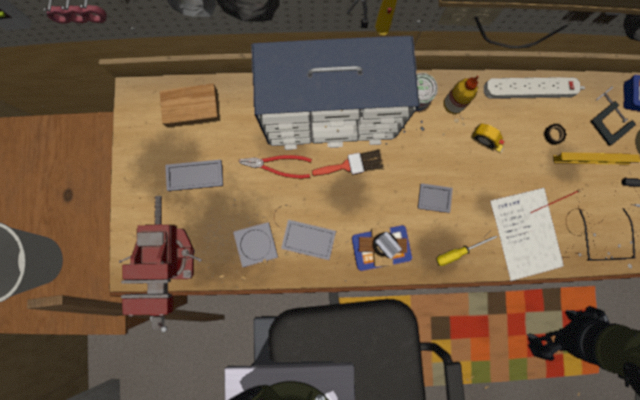

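View pics/scene0.png

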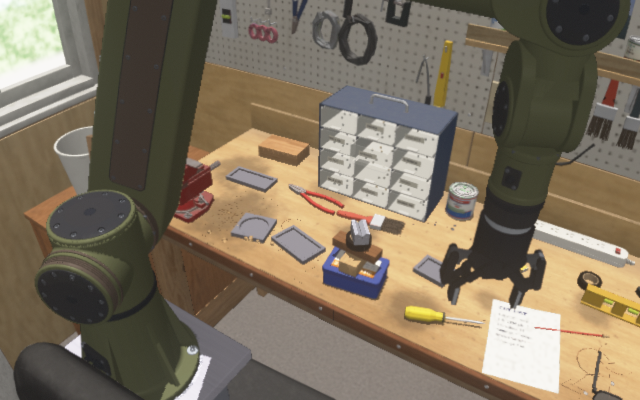

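The top view shows the stack at about (382,247). The trays are: V-block (435,198), roll (255,245), pine (310,240), wedge (195,175). Cabinet is at the top and the vice at the left.

```bash
cat >> h.py <<'E'
def rect(p):
    (c,s,a)=cv2.minAreaRect((p*1000).astype(np.float32));
    # direction of the long side
    if s[0]<s[1]: s=(s[1],s[0]);a+=90
    return np.round(c,1),np.round(s,1),round((a+90)%180-90,1)
E
python3 - <<'E'
from h import *
d=np.load('top0.npz');im,W=d['im'],d['W'];Z=W[...,2]
print('bench z',np.nanmedian(Z[200:225,395:410]),np.nanmedian(Z[205:215,200:230]))
hsv=cv2.cvtColor(im,cv2.COLOR_RGB2HSV)
for n,(u,v) in dict(vb=(435,198),roll=(255,245),pine=(310,240),wedge=(195,175)).items():
    m=np.zeros(Z.shape,bool);m[v-27:v+28,u-36:u+37]=1
    m&=(hsv[...,1]<60)&(np.abs(Z-.009)<.015)
    k,l,st,_=cv2.connectedComponentsWithStats(m.astype(np.uint8));i=1+np.argmax(st[1:,4]);p=W[l==i]
    print(n,*rect(p[:,:2]),st[i,4],np.percentile(p[:,2],[5,50,95]).round(4))
m=np.zeros(Z.shape,bool);m[215:280,345:420]=1
for n,z,t in(('box',.048,.012),('pine',.078,.008),('wedge',.1,.007),('roll',.119,.007),('vb',.149,.012),('vbmid',.141,.02)):
    q=m&(np.abs(Z-z)<t);p=W[q]
    if len(p)>3: print(n,*rect(p[:,:2]),len(p),np.median(p[:,2]).round(4))
a=cv2.resize(im[215:280,340:425],None,fx=7,fy=7,interpolation=cv2.INTER_CUBIC)
cv2.imwrite('pics/c1.png',a[...,::-1])
d=np.load('scene0.npz');a=cv2.resize(d['im'][205:305,310:400],None,fx=6,fy=6,interpolation=cv2.INTER_CUBIC);cv2.imwrite('pics/c2.png',a[...,::-1])
np.set_printoptions(linewidth=300)
print((Z[225:272:2,350:416:2]*1000).round(0).astype(int))
E
```

```text
bench z -0.0006165118327827734 -0.0010945348457386261
vb [ 558.2 -378.9] [82.6 66.5] 80.7 807 [0.0025 0.0073 0.0137]
roll [453.4  76.6] [94.  92.5] -75.5 1365 [0.0013 0.0076 0.0136]
pine [461.8 -56. ] [123.1  74.8] 75.4 1475 [0.0019 0.0065 0.013 ]
wedge [631.5 231.9] [148.   69.5] -86.3 1478 [0.002  0.0066 0.0132]
box [ 439.3 -232.5] [133.6  91.3] -80.7 881 0.048
pine [ 439.  -212.7] [88.1 73.1] 3.8 276 0.0777
wedge [ 443.6 -227.5] [108.1  34.2] 87.8 340 0.0996
roll [ 447.1 -226.3] [54.5 46.2] -48.0 152 0.1181
vb [ 442.3 -230.9] [47.6 32.6] 38.9 322 0.1465
vbmid [ 442.3 -227.6] [51.9 46.2] 28.0 358 0.1461
[[                   1                   -1                   -3                   -1                   -3                   -1                   -2                   -2                   -3                    2                   -1                   -2                    1                    2
                     1                   -3                   -4                    2                   -3                    1                   -1                   -4                    2 
[... 15674 characters left out ...]
  1                   -2                   -4                    0                   -2                   -2                    0                   -2                    0                    4                    0                    1
                    -1                    2                   -1                   -5                    0                   -2                    3                   -3                   -1                   -2                   -2                   -3                    1                   -3
                    -3                   -1                   -4                   -1                   -4]]<stdin>:18: RuntimeWarning: invalid value encountered in cast
```

View pics/c1.png

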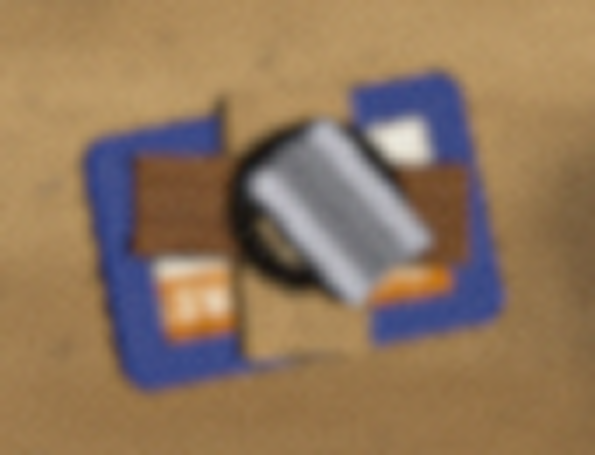

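View pics/c2.png

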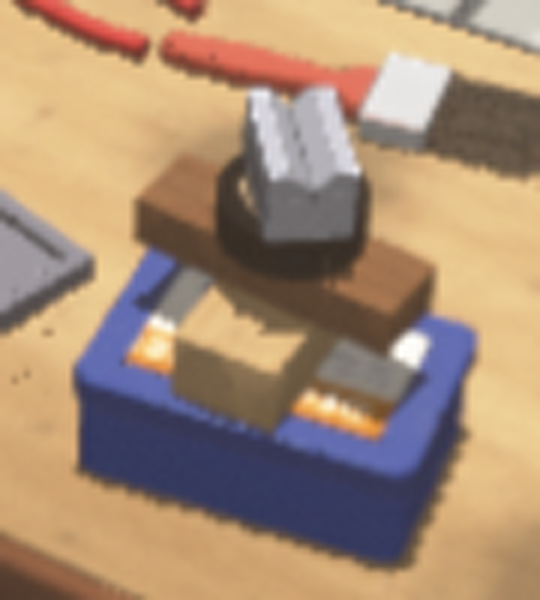

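The crops show the V-block on the roll with its groove from lower right to upper left, the wedge along y, and the pine across the box along x. All sizes and heights match the given ones. The next script works out the first move.

```bash
cat >> h.py <<'E'
def plan(x,y,z,yaw):
    """total turn about tool z, then tool-frame shift in cm (after the turn); yaw deg of tool y, half-turn equal"""
    s=ctrl.state();M=R.from_rotvec(s['orientation']).as_matrix();p=s['tool_pos']
    cur=np.degrees(np.arctan2(M[1,1],M[0,1]));d=(yaw-cur+90)%180-90
    q1=np.degrees(np.arctan2(y,x));q6=90+q1-(cur+d)
    M2=M@R.from_rotvec([0,0,-np.radians(d)]).as_matrix()
    print('yaw',cur.round(1),'az',-np.radians(d).round(4),'shift cm',(M2.T@(np.array([x,y,z])-p)*100).round(2),'tilt',np.degrees(np.arccos(-M[2,2])).round(2),'q6',((q6+180)%360-180).round(),'t',s['time_s'],p.round(4))
E
python3 - <<'E'
from h import *
plan(.4425,-.2305,.127,-51.1)
d=np.load('top0.npz');W=d['W'];v=W[(W[...,1]>.12)&(W[...,1]<.4)&(W[...,0]>.3)&(W[...,0]<.75)&(W[...,2]>.03)]
print('vice',v.min(0),v.max(0),np.percentile(v[:,0],99))
E
```

```text
yaw -63.3 az -0.2121 shift cm [ 32.58 -12.86  10.38] tilt 0.09 q6 114.0 t 0.1 [ 0.2698 -0.5353  0.2305]
vice [0.30501473 0.19823139 0.03009028] [0.57238822 0.39979676 0.1546405 ] 0.5580952786007642
```

>>> move_arm(deltas="0 0 0 0 0 0 -0.106; 0 0 0 0 0 0 -0.106; 0 3.62 -1.43 0 0 0 0; 0 3.62 -1.43 0 0 0 0; 0 3.62 -1.43 0 0 0 0; 0 3.62 -1.43 0 0 0 0; 0 3.62 -1.43 0 0 0 0; 0 3.62 -1.43 0 0 0 0")

```text
time_s: 0.9
tool_pos: [0.3855, -0.3311, 0.231]
orientation: [-2.962, -1.045, 0.0]
contact_force: [0.7, 0.1, 0.1]
gripper_width: 0.0853
finger_force: 0.0
```

>>> move_arm(deltas="0 3.62 -1.43 0 0 0 0; 0 3.62 -1.43 0 0 0 0; 0 3.62 -1.43 0 0 0 0; 0 0 0 0 0 0 0; 0 0 0 0 0 0 0; 0 0 0 0 0 0 0")

```text
time_s: 1.5
tool_pos: [0.4423, -0.2317, 0.2311]
orientation: [-2.963, -1.045, 0.001]
contact_force: [-0.3, -0.8, 0.5]
gripper_width: 0.0854
finger_force: 0.0
```

```bash
python3 -c "
from h import *
plan(.4425,-.2305,.127,-51.1)
im,W,c=cloud('top');cv2.imwrite('pics/t1.png',cv2.resize(im[190:290,320:440],None,fx=5,fy=5)[...,::-1])"
```

```text
yaw -51.1 az -0.0008 shift cm [ 0.09 -0.08 10.41] tilt 0.04 q6 114.0 t 1.5 [ 0.4423 -0.2317  0.2311]
```

>>> move_arm(deltas="0 0.1 -0.1 3 0 0 0; 0 0 0 3 0 0 0; 0 0 0 2.4 0 0 0; 0 0 0 1 0 0 0; 0 0 0 1 0 0 0; 0 0 0 0 0 0 0; 0.3 0 0 0 0 0 0; 0.4 0 0 0 0 0 0")

```text
time_s: 2.35
tool_pos: [0.4437, -0.2302, 0.1284]
orientation: [2.961, 1.045, 0.002]
contact_force: [1.8, -0.7, 0.2]
gripper_width: 0.0592
finger_force: 0.0
```

>>> move_arm(deltas="0.5 0 0 0 0 0 0; 0.6 0 0 0 0 0 0; 0.7 0 0 0 0 0 0; 1 0 0 0 0 0 0; 1 0 0 0 0 0 0; 1 0 0 0 0 0 0; 1 0 0 0 0 0 0; 1 0 0 0 0 0 0")

```text
time_s: 3.15
tool_pos: [0.4438, -0.2303, 0.1282]
orientation: [2.961, 1.045, 0.002]
contact_force: [-0.2, -0.9, 6.6]
gripper_width: 0.031
finger_force: 60.3
```

>>> move_arm(deltas="1 0 0 -0.3 0 0 0; 1 0 0 -1 0 0 0; 1 0 0 -2 0 0 0; 1 0 0 -3 0 0 0; 1 0 0 -3 0 0 0; 1 0 0 -2 0 0 0; 1 0 0 0 0 0 0; 1 0 0 0 0 0 0")

```text
time_s: 3.95
tool_pos: [0.4427, -0.2295, 0.2399]
orientation: [-2.962, -1.046, 0.0]
contact_force: [-0.1, -0.5, -2.3]
gripper_width: 0.0309
finger_force: 60.0
```

```bash
python3 - <<'E'
from h import *
plan(.558,-.379,.0155,-9.3)
for n in('top','scene'):
    im,W,c=cloud(n);np.savez(n+'1.npz',im=im,W=W)
    if n=='scene':cv2.imwrite('pics/s2.png',cv2.resize(im[150:310,300:480],None,fx=4,fy=3.75)[...,::-1])
E
```

```text
yaw -51.1 az -0.7296 shift cm [-12.9   13.8   22.43] tilt 0.02 q6 65.0 t 3.95 [ 0.4427 -0.2295  0.2399]
```

View pics/s2.png

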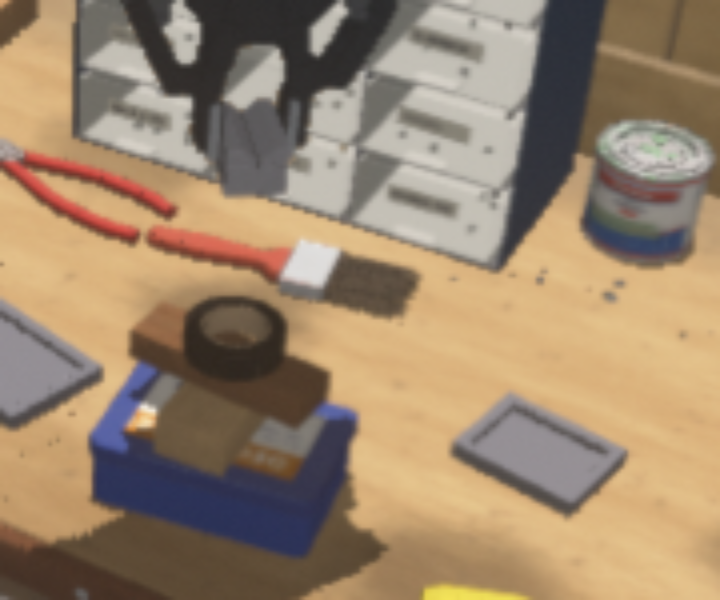

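The V-block is held level (crop at about (253,160)), and the roll at (235,335) and the wedge haven't moved.

>>> move_arm(deltas="1 0 0 0 0 0 -0.1216; 1 0 0 0 0 0 -0.1216; 1 0 0 0 0 0 -0.1216; 1 0 0 0 0 0 -0.1216; 1 0 0 0 0 0 -0.1216; 1 0 0 0 0 0 -0.1216; 1 0 0 0 0 0 0; 1 -2.15 2.3 0 0 0 0")

```text
time_s: 4.85
tool_pos: [0.4598, -0.2523, 0.2392]
orientation: [-2.393, -2.029, 0.001]
contact_force: [0.2, -0.5, -1.8]
gripper_width: 0.0307
finger_force: 60.0
```

>>> move_arm(deltas="1 -2.15 2.3 0 0 0 0; 1 -2.15 2.3 0 0 0 0; 1 -2.15 2.3 0 0 0 0; 1 -2.15 2.3 0 0 0 0; 1 -2.15 2.3 0 0 0 0; 1 0 0 4 0 0 0; 1 0 0 4 0 0 0; 1 0 0 4 0 0 0")

```text
time_s: 5.65
tool_pos: [0.5578, -0.3792, 0.1176]
orientation: [-2.397, -2.029, 0.0]
contact_force: [-0.3, 0.6, -2.7]
gripper_width: 0.0308
finger_force: 60.3
```

>>> move_arm(deltas="1 0 0 4 0 0 0; 1 0 0 2.5 0 0 0; 1 0 0 1 0 0 0; 1 0 0 0.5 0 0 0; 1 0 0 0 0 0 0; 1 0 0 0 0 0 0")

```text
time_s: 6.25
tool_pos: [0.5594, -0.38, 0.0419]
orientation: [2.393, 2.032, 0.001]
contact_force: [0.2, -0.2, -3.2]
gripper_width: 0.0309
finger_force: 60.2
```

```bash
python3 - <<'E'
from h import *
plan(.558,-.379,.0155,-9.3)
im,W,c=cloud('scene');cv2.imwrite('pics/s3.png',cv2.resize(im[200:300,380:500],None,fx=6,fy=6)[...,::-1])
E
```

```text
yaw -9.3 az -0.0006 shift cm [ 0.08 -0.16  2.64] tilt 0.15 q6 65.0 t 6.25 [ 0.5594 -0.38    0.0419]
```

View pics/s3.png

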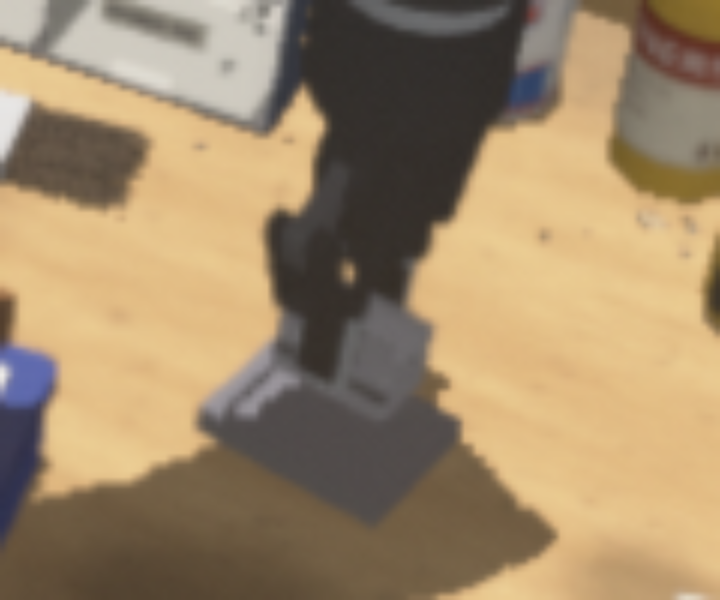

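The block hovers aligned over its tray (block at about (385,355), tray front corner at (375,525)). I'll lower it gently.

>>> move_arm(deltas="1 0.1 -0.15 1 0 0 0; 1 0 0 0.6 0 0 0; 1 0 0 0.3 0 0 0; 1 0 0 0.2 0 0 0; 1 0 0 0.1 0 0 0; 1 0 0 0.1 0 0 0; 1 0 0 0 0 0 0; 1 0 0 0 0 0 0")

```text
time_s: 7.1
tool_pos: [0.5571, -0.3781, 0.0174]
orientation: [2.394, 2.034, 0.0]
contact_force: [-0.2, 0.1, -3.7]
gripper_width: 0.0311
finger_force: 60.3
```

>>> move_arm(deltas="1 0 0 0.1 0 0 0; 1 0 0 0 0 0 0; 1 0 0 0 0 0 0")

```text
time_s: 7.4
tool_pos: [0.5569, -0.378, 0.0163]
orientation: [-2.394, -2.034, -0.0]
contact_force: [0.3, -0.5, -2.0]
gripper_width: 0.031
finger_force: 60.3
```

>>> move_arm(deltas="1 0 0 0.1 0 0 0; 1 0 0 0 0 0 0; 1 0 0 0 0 0 0")

```text
time_s: 7.7
tool_pos: [0.5571, -0.3781, 0.0155]
orientation: [2.394, 2.034, 0.0]
contact_force: [0.4, 1.1, -1.2]
gripper_width: 0.0306
finger_force: 60.4
```

>>> move_arm(deltas="1 0 0 0.1 0 0 0; 1 0 0 0 0 0 0; 1 0 0 0 0 0 0")

```text
time_s: 8.0
tool_pos: [0.5571, -0.3781, 0.0154]
orientation: [2.394, 2.034, 0.0]
contact_force: [-2.3, 1.0, 6.6]
gripper_width: 0.0309
finger_force: 61.2
```

Touched down. Release gently, rise, and head back over the stack.

>>> move_arm(deltas="0.55 0 0 0 0 0 0; 0.45 0 0 0 0 0 0; 0.3 0 0 0 0 0 0; 0.3 0 0 0 0 0 0; 0.2 0 0 0 0 0 0; 0 0 0 -1 0 0 0; 0 0 0 -3 0 0 0; 0 0 0 -4 0 0 0")

```text
time_s: 8.8
tool_pos: [0.5555, -0.377, 0.0936]
orientation: [-2.391, -2.031, 0.002]
contact_force: [1.3, -0.8, -0.2]
gripper_width: 0.085
finger_force: 0.0
```

>>> move_arm(deltas="0 0 0 -4 0 0 0; 0 0 0 -4 0 0 0; 0 0 0 -4 0 0 0; 0 0 0 0 0 0 0; 0 0 0 0 0 0 0")

```text
time_s: 9.3
tool_pos: [0.5577, -0.3786, 0.2164]
orientation: [2.392, 2.032, 0.001]
contact_force: [-0.2, 0.5, -0.6]
gripper_width: 0.0851
finger_force: 0.0
```

```bash
python3 - <<'E'
from h import *
from scipy.optimize import least_squares
im,W,c=cloud('scene');cv2.imwrite('pics/s4.png',cv2.resize(im[200:300,300:460],None,fx=5,fy=5)[...,::-1])
t,Wt,_=cloud('top');Z=Wt[...,2];m=np.zeros(Z.shape,bool);m[215:280,345:420]=1
for n,z,tt in(('pine',.078,.008),('wedge',.1,.006)):
    p=Wt[m&(np.abs(Z-z)<tt)];print(n,*rect(p[:,:2]),len(p))
for Wx in(Wt,W):
    q=(np.hypot(Wx[...,0]-.445,Wx[...,1]+.228)<.06)&(np.abs(Wx[...,2]-.119)<.007);p=Wx[q][:,:2]
    print('roll',rect(p),np.array(cv2.minEnclosingCircle((p*1000).astype(np.float32))[0]),cv2.minEnclosingCircle((p*1000).astype(np.float32))[1],len(p))
q=(np.abs(Wt[...,0]-.557)<.03)&(np.abs(Wt[...,1]+.378)<.04)&(Z>.025);p=Wt[q];print('vb',rect(p[:,:2]),np.median(p[:,2]),len(p))
plan(.4465,-.2265,.104,-3)
E
```

```text
pine [ 439.1 -213.3] [88.1 72.1] 3.7 286
wedge [ 439.3 -227.5] [108.5  43.2] 88.2 498
roll (array([ 445.1, -229.2]), array([53.3, 52.9]), -66.0) [ 443.50558472 -230.02293396] 28.357402801513672 304
roll (array([ 443.3, -230.6]), array([58.7, 54.3]), 29.6) [ 443.79916382 -229.38523865] 30.394323348999023 320
vb (array([ 557. , -372.1]), array([68.1, 60. ]), -90.0) 0.7185047445148828 4505
yaw -9.3 az -0.11 shift cm [ 14.51 -11.75  10.97] tilt 0.09 q6 66.0 t 9.4 [ 0.5563 -0.3777  0.2134]
```

View pics/s4.png

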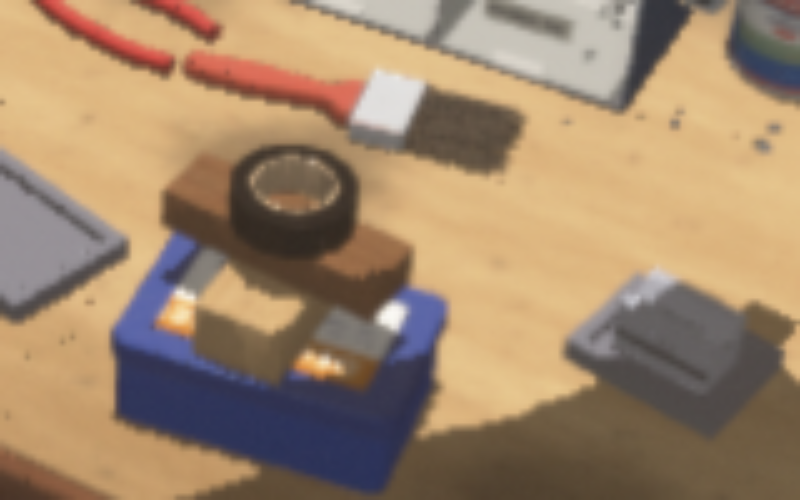

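V-block sits in its pocket (about (680,330)); the roll at (295,200) is intact.

>>> move_arm(deltas="0 0 0 0 0 0 -0.11; 0 2.37 -2 0 0 0 0; 0 2.37 -2 0 0 0 0; 0 2.37 -2 0 0 0 0; 0 2.37 -2 0 0 0 0; 0 2.37 -2 0 0 0 0; 0 2.37 -2 0 0 0 0; 0 0 0 0 0 0 0")

```text
time_s: 10.2
tool_pos: [0.441, -0.2266, 0.2127]
orientation: [-2.273, -2.161, 0.002]
contact_force: [-0.5, 0.3, -0.6]
gripper_width: 0.0857
finger_force: 0.0
```

>>> move_arm(deltas="0 0 0 0 0 0 0; 0 0 0 0 0 0 0")

```text
time_s: 10.4
tool_pos: [0.4448, -0.2301, 0.2137]
orientation: [-2.279, -2.162, 0.0]
contact_force: [0.3, 0.2, 0.5]
gripper_width: 0.0856
finger_force: 0.0
```

```bash
python3 -c "
from h import *
plan(.444,-.2295,.104,-3)"
```

```text
yaw -3.0 az -0.0002 shift cm [ 0.06 -0.08 10.97] tilt 0.03 q6 66.0 t 10.4 [ 0.4448 -0.2301  0.2137]
```

>>> move_arm(deltas="0 0.05 -0.1 3 0 0 0; 0 0 0 3 0 0 0; 0 0 0 2.5 0 0 0; 0 0 0 1.5 0 0 0; 0 0 0 0.9 0 0 0; 0 0 0 0 0 0 0; 0.15 0 0 0 0 0 0; 0.2 0 0 0 0 0 0")

```text
time_s: 11.2
tool_pos: [0.4445, -0.2298, 0.1062]
orientation: [2.278, 2.161, 0.001]
contact_force: [-0.3, -0.7, 0.3]
gripper_width: 0.0683
finger_force: 0.0
```

>>> move_arm(deltas="0.25 0 0 0 0 0 0; 0.3 0 0 0 0 0 0; 0.35 0 0 0 0 0 0; 0.4 0 0 0 0 0 0; 0.6 0 0 0 0 0 0; 1 0 0 0 0 0 0; 1 0 0 0 0 0 0; 1 0 0 0 0 0 0")

```text
time_s: 12.0
tool_pos: [0.4441, -0.2294, 0.1065]
orientation: [2.278, 2.162, 0.001]
contact_force: [-1.7, 0.8, 7.5]
gripper_width: 0.0531
finger_force: 61.6
```

>>> move_arm(deltas="1 0 0 0 0 0 0; 1 0 0 -0.3 0 0 0; 1 0 0 -1 0 0 0; 1 0 0 -2 0 0 0; 1 0 0 -3 0 0 0; 1 0 0 -3 0 0 0; 1 0 0 -3 0 0 0; 1 0 0 0 0 0 0")

```text
time_s: 12.8
tool_pos: [0.4459, -0.2304, 0.2331]
orientation: [2.274, 2.158, 0.004]
contact_force: [0.5, -0.5, -1.0]
gripper_width: 0.0533
finger_force: 63.0
```

```bash
python3 - <<'E'
from h import *
plan(.453,.0765,.0095,7)
for n in('top','scene'):
    im,W,c=cloud(n);np.savez(n+'2.npz',im=im,W=W)
    if n=='scene':cv2.imwrite('pics/s5.png',cv2.resize(im[170:310,300:460],None,fx=4,fy=4)[...,::-1])
E
```

```text
yaw -3.0 az -0.1746 shift cm [30.47  4.31 22.26] tilt 0.42 q6 93.0 t 12.8 [ 0.4459 -0.2304  0.2331]
```

View pics/s5.png

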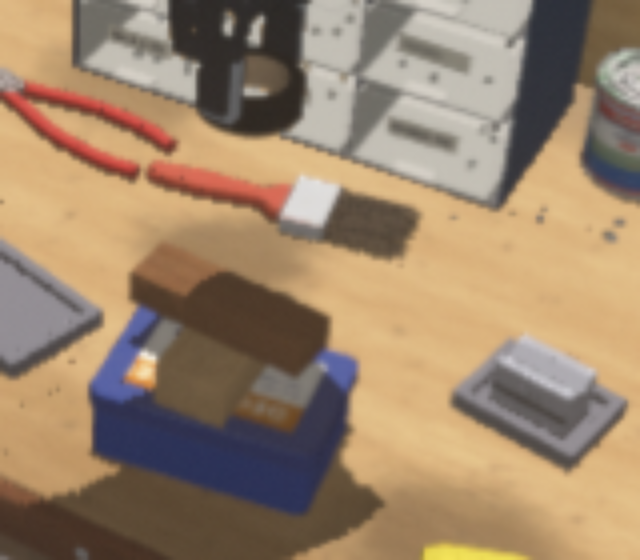

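V-block is seated at (545,385) and the wedge is undisturbed. The roll is held level, but it may be off the fingers' centre, so I'll measure it in the hand.

```bash
python3 - <<'E'
from h import *
s=ctrl.state();t=s['tool_pos']
d=np.load('scene2.npz');W=d['W'];im=d['im']
q=(np.hypot(W[...,0]-t[0],W[...,1]-t[1])<.07)&(np.abs(W[...,2]-.238)<.018)
p=W[q];print(len(p),np.percentile(p,[0,2,50,98,100],axis=0).round(3))
top=p[(p[:,2]>.236)]
# outer lower cylinder fit with radius 28.5
from scipy.optimize import least_squares
lo=p[(p[:,2]<.243)&(p[:,2]>.228)]
r=least_squares(lambda c:np.hypot(lo[:,0]-c[0],lo[:,1]-c[1])-.0285,t[:2],loss='soft_l1',f_scale=.002);print('cyl',r.x,t,len(lo),np.median(abs(r.fun)))
for h in np.arange(.216,.262,.004):
    a=p[abs(p[:,2]-h)<.002];print(round(h,3),len(a),a.min(0).round(3) if len(a) else '',a.max(0).round(3) if len(a) else '')
E
```

```text
480 [[ 0.403 -0.259  0.223]
 [ 0.405 -0.258  0.225]
 [ 0.437 -0.238  0.242]
 [ 0.474 -0.219  0.255]
 [ 0.477 -0.204  0.256]]
cyl [ 0.43808735 -0.22470541] [ 0.44403019 -0.22941882  0.22918351] 230 0.0034078469716755464
0.216 0  
0.22 0  
0.224 18 [ 0.416 -0.257  0.223] [ 0.463 -0.212  0.226]
0.228 53 [ 0.416 -0.258  0.226] [ 0.462 -0.212  0.23 ]
0.232 47 [ 0.416 -0.259  0.23 ] [ 0.463 -0.219  0.234]
0.236 55 [ 0.41  -0.258  0.234] [ 0.464 -0.219  0.238]
0.24 54 [ 0.407 -0.257  0.238] [ 0.477 -0.206  0.242]
0.244 160 [ 0.403 -0.258  0.242] [ 0.476 -0.204  0.246]
0.248 39 [ 0.403 -0.243  0.246] [ 0.477 -0.221  0.25 ]
0.252 38 [ 0.403 -0.243  0.25 ] [ 0.475 -0.22   0.254]
0.256 16 [ 0.404 -0.242  0.254] [ 0.473 -0.222  0.256]
0.26 0
```

The roll is centred: y runs from -0.258 to -0.204 and x from 0.416 to 0.472, against the TCP at (0.444, -0.229). Now carry it to its tray.

>>> move_arm(deltas="1 2 0 0 0 0 0; 1 3.5 -0.1 0 0 0 0; 1 3.5 -0.1 0 0 0 0; 1 3.5 -0.1 0 0 0 0; 1 3.5 -0.1 0 0 0 0; 1 3.5 -0.1 0 0 0 0; 1 3.5 -0.1 0 0 0 0; 1 3.5 -0.1 0 0 0 0")

```text
time_s: 13.7
tool_pos: [0.4493, 0.0371, 0.227]
orientation: [-2.278, -2.161, 0.003]
contact_force: [-0.1, -0.3, -0.3]
gripper_width: 0.0529
finger_force: 62.9
```

>>> move_arm(deltas="1 2.6 0 0 0 0 0; 1 1.5 0 0 0 0 0; 1 0 0 4 0 0 0; 1 0 0 4 0 0 0; 1 0 0 4 0 0 0; 1 0 0 4 0 0 0; 1 0 0 2 0 0 0; 1 0 0 0 0 0 0")

```text
time_s: 14.5
tool_pos: [0.4482, 0.076, 0.0445]
orientation: [-2.275, -2.159, 0.011]
contact_force: [-0.5, -0.5, -0.6]
gripper_width: 0.0533
finger_force: 63.1
```

```bash
python3 - <<'E'
from h import *
plan(.453,.0765,.0125,-3)
E
```

```text
yaw -3.0 az 0.0 shift cm [0.08 0.5  3.19] tilt 0.49 q6 103.0 t 14.5 [0.4482 0.076  0.0445]
```

>>> move_arm(deltas="1 0.1 0.4 0.7 0 0 0; 1 0 0 0.7 0 0 0; 1 0 0 0.5 0 0 0; 1 0 0 0.2 0 0 0; 1 0 0 0 0 0 0; 1 0 0 0 0 0 0; 1 0 0 0 0 0 0; 1 0 0 0 0 0 0")

```text
time_s: 15.3
tool_pos: [0.4569, 0.0776, 0.0276]
orientation: [2.279, 2.162, 0.001]
contact_force: [-0.3, 0.5, -0.5]
gripper_width: 0.0533
finger_force: 63.2
```

```bash
python3 - <<'E'
from h import *
plan(.453,.0765,.0125,-3)
E
```

```text
yaw -3.0 az 0.0 shift cm [-0.13 -0.38  1.51] tilt 0.03 q6 103.0 t 15.3 [0.4569 0.0776 0.0276]
```

>>> move_arm(deltas="1 -0.1 -0.4 0.4 0 0 0; 1 0 0 0.4 0 0 0; 1 0 0 0.3 0 0 0; 1 0 0 0.2 0 0 0; 1 0 0 0.1 0 0 0; 1 0 0 0 0 0 0; 1 0 0 0 0 0 0; 1 0 0 0 0 0 0")

```text
time_s: 16.1
tool_pos: [0.4528, 0.0768, 0.0134]
orientation: [2.279, 2.162, 0.0]
contact_force: [-0.6, 0.6, 0.1]
gripper_width: 0.0531
finger_force: 63.2
```

>>> move_arm(deltas="1 0 0 0.1 0 0 0; 1 0 0 0 0 0 0; 1 0 0 0 0 0 0")

```text
time_s: 16.4
tool_pos: [0.4526, 0.0767, 0.0123]
orientation: [-2.279, -2.162, 0.0]
contact_force: [-0.3, -0.8, -1.4]
gripper_width: 0.0532
finger_force: 63.2
```

```bash
python3 - <<'E'
from h import *
plan(.453,.0765,.0125,-3)
E
```

```text
yaw -3.0 az -0.0001 shift cm [-0.02  0.04 -0.02] tilt 0.0 q6 103.0 t 16.4 [0.4526 0.0767 0.0123]
```

>>> move_arm(deltas="1 0 0 0.1 0 0 0; 1 0 0 0 0 0 0; 1 0 0 0 0 0 0")

```text
time_s: 16.7
tool_pos: [0.4527, 0.0768, 0.012]
orientation: [2.279, 2.162, 0.001]
contact_force: [-2.9, 0.2, 8.2]
gripper_width: 0.0531
finger_force: 64.1
```

>>> move_arm(deltas="1 0 0 0.05 0 0 0; 1 0 0 0 0 0 0; 1 0 0 0 0 0 0")

```text
time_s: 17.0
tool_pos: [0.4527, 0.0768, 0.012]
orientation: [2.279, 2.162, 0.001]
contact_force: [-5.0, 0.1, 15.5]
gripper_width: 0.0531
finger_force: 64.7
```

>>> move_arm(deltas="1 0 0 -0.1 0 0 0; 0.35 0 0 0 0 0 0; 0.3 0 0 0 0 0 0; 0.25 0 0 0 0 0 0; 0.15 0 0 0 0 0 0; 0 0 0 0 0 0 0; 0 0 0 -1 0 0 0; 0 0 0 -3 0 0 0")

```text
time_s: 17.8
tool_pos: [0.4502, 0.0763, 0.0506]
orientation: [-2.277, -2.16, 0.007]
contact_force: [0.0, 0.2, -0.2]
gripper_width: 0.0854
finger_force: 0.0
```

>>> move_arm(deltas="0 0 0 -4 0 0 0; 0 0 0 -4 0 0 0; 0 0 0 -4 0 0 0; 0 0 0 -4 0 0 0; 0 0 0 0 0 0 0; 0 0 0 0 0 0 0")

```text
time_s: 18.4
tool_pos: [0.4534, 0.0768, 0.2132]
orientation: [2.278, 2.161, 0.004]
contact_force: [0.1, 0.2, -0.1]
gripper_width: 0.0853
finger_force: 0.0
```

```bash
python3 - <<'E'
from h import *
im,W,c=cloud('scene');cv2.imwrite('pics/s6.png',im[150:330,200:460][...,::-1].repeat(3,0).repeat(3,1))
t,Wt,_=cloud('top');Z=Wt[...,2];m=np.zeros(Z.shape,bool);m[215:280,345:420]=1
for n,z,tt in(('box',.048,.01),('pine',.078,.008),('wedge',.1,.008)):
    p=Wt[m&(np.abs(Z-z)<tt)];print(n,*rect(p[:,:2]),len(p))
q=(np.abs(Z-.009)<.02)&(np.abs(Wt[...,0]-.63)<.08)&(np.abs(Wt[...,1]-.23)<.11)&(cv2.cvtColor(t,cv2.COLOR_RGB2HSV)[...,1]<60)
k,l,st,_=cv2.connectedComponentsWithStats(q.astype(np.uint8));i=1+np.argmax(st[1:,4]);print('wtray',rect(Wt[l==i][:,:2]),np.percentile(Wt[l==i],[2,98],axis=0))
plan(.4425,-.2275,.086,-2)
E
```

```text
box [ 439.2 -232.3] [133.2  91.5] -80.6 900
pine [ 439.2 -213.1] [87.9 72.2] 3.2 403
wedge [ 442.8 -227.6] [108.1  34.1] 86.6 693
wtray (array([631.6, 231.5]), array([146.9,  70.5]), -86.7) [[0.5982949  0.16031996 0.00106749]
 [0.66390079 0.29781638 0.01395045]]
yaw -3.0 az -0.0174 shift cm [-30.42   0.15  12.51] tilt 0.09 q6 65.0 t 18.5 [0.4518 0.0766 0.211 ]
```

View pics/s6.png

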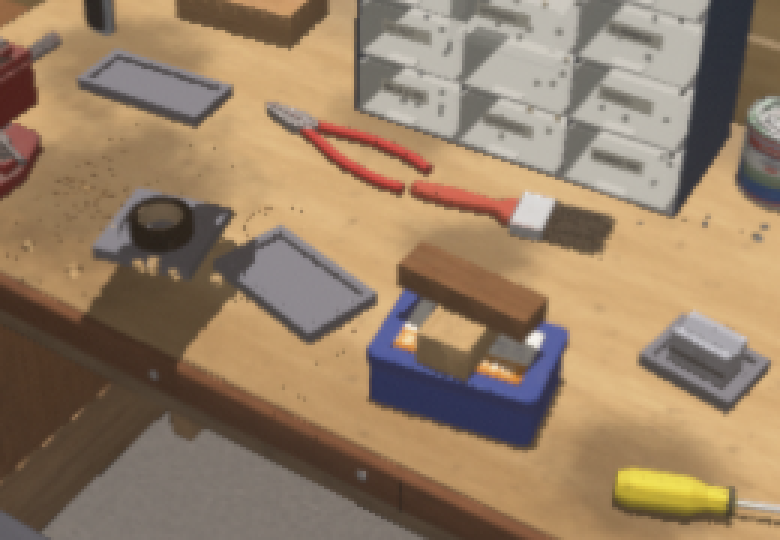

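The roll lies flat in its pocket (162,220), the wedge is at (470,290), and the V-block is at (705,345). Next is the wedge; the current grip yaw of -3° already suits it.

>>> move_arm(deltas="0 -3.8 0.08 0 0 0 0; 0 -3.8 0.08 0 0 0 0; 0 -3.8 0.08 0 0 0 0; 0 -3.8 0.08 0 0 0 0; 0 -3.8 0.08 0 0 0 0; 0 -3.8 0.08 0 0 0 0; 0 -3.8 0.08 0 0 0 0; 0 -3.8 0.08 0 0 0 0")

```text
time_s: 19.3
tool_pos: [0.4417, -0.2282, 0.21]
orientation: [-2.277, -2.16, 0.001]
contact_force: [1.0, 0.0, 0.7]
gripper_width: 0.0852
finger_force: 0.0
```

>>> move_arm(deltas="0 0 0 0 0 0 0; 0 0 0 0 0 0 0; 0 0 0 0 0 0 0")

```text
time_s: 19.6
tool_pos: [0.4424, -0.2261, 0.2107]
orientation: [-2.276, -2.161, 0.001]
contact_force: [1.0, 0.7, 0.7]
gripper_width: 0.0853
finger_force: 0.0
```

```bash
python3 - <<'E'
from h import *
plan(.4428,-.2275,.087,-3)
E
```

```text
yaw -3.0 az 0.0005 shift cm [-0.16  0.07 12.37] tilt 0.14 q6 66.0 t 19.6 [ 0.4424 -0.2261  0.2107]
```

>>> move_arm(deltas="0 -0.1 0 3 0 0 0; 0 0 0 3 0 0 0; 0 0 0 3 0 0 0; 0 0 0 2 0 0 0; 0 0 0 1.3 0 0 0; 0 0 0 0 0 0 0; 0.2 0 0 0 0 0 0; 0.3 0 0 0 0 0 0")

```text
time_s: 20.4
tool_pos: [0.4441, -0.2284, 0.09]
orientation: [2.277, 2.162, 0.001]
contact_force: [1.0, 0.2, 0.1]
gripper_width: 0.0603
finger_force: 0.0
```

>>> move_arm(deltas="0.4 0 0 0 0 0 0; 0.45 0 0 0 0 0 0; 0.5 0 0 0 0 0 0; 0.55 0 0 0 0 0 0; 0.6 0 0 0 0 0 0; 0.7 0 0 0 0 0 0; 1 0 0 0 0 0 0; 1 0 0 0 0 0 0")

```text
time_s: 21.2
tool_pos: [0.4433, -0.2283, 0.0892]
orientation: [2.278, 2.162, 0.0]
contact_force: [-1.0, 0.9, 5.5]
gripper_width: 0.0321
finger_force: 60.0
```

>>> move_arm(deltas="1 0 0 0 0 0 0; 1 0 0 -0.3 0 0 0; 1 0 0 -1 0 0 0; 1 0 0 -2 0 0 0; 1 0 0 -4 0 0 0; 1 0 0 -4 0 0 0; 1 0 0 -4 0 0 0; 1 0 0 -2 0 0 0")

```text
time_s: 22.0
tool_pos: [0.4442, -0.2288, 0.2661]
orientation: [2.276, 2.159, 0.003]
contact_force: [0.6, -1.0, 0.5]
gripper_width: 0.0322
finger_force: 59.7
```

```bash
python3 - <<'E'
from h import *
plan(.63,.231,.016,3.5)
E
```

```text
yaw -3.0 az -0.1135 shift cm [44.82 21.25 24.99] tilt 0.28 q6 107.0 t 22.0 [ 0.4442 -0.2288  0.2661]
```

>>> move_arm(deltas="1 0 0 0 0 0 -0.1135; 1 4 0 0 0 0 0; 1 4 0 0 0 0 0; 1 4 0 0 0 0 0; 1 4 0 0 0 0 0; 1 4 0 0 0 0 0; 1 4 0 0 0 0 0; 1 4 0 0 0 0 0")

```text
time_s: 22.8
tool_pos: [0.4255, 0.0528, 0.2625]
orientation: [2.152, 2.288, 0.001]
contact_force: [0.6, 0.7, 0.1]
gripper_width: 0.0325
finger_force: 59.7
```

>>> move_arm(deltas="1 2.4 3.04 0 0 0 0; 1 2.4 3.04 0 0 0 0; 1 2.4 3.04 0 0 0 0; 1 2.4 3.04 0 0 0 0; 1 2.4 3.04 0 0 0 0; 1 2.4 3.04 0 0 0 0; 1 2.4 3.04 0 0 0 0; 1 0 0 0 0 0 0")

```text
time_s: 23.6
tool_pos: [0.6303, 0.2349, 0.2599]
orientation: [-2.149, -2.29, 0.0]
contact_force: [0.7, -0.6, -1.0]
gripper_width: 0.0325
finger_force: 59.8
```

>>> move_arm(deltas="1 0 0 0 0 0 0; 1 0 0 0 0 0 0; 1 0 0 0 0 0 0")

```text
time_s: 23.9
tool_pos: [0.6275, 0.2312, 0.2626]
orientation: [2.153, 2.287, 0.001]
contact_force: [-0.5, -0.4, -0.3]
gripper_width: 0.0325
finger_force: 59.8
```

```bash
python3 - <<'E'
from h import *
plan(.63,.231,.017,3.5)
im,W,c=cloud('top');q=(W[...,2]>.2)&(W[...,2]<.268)&(np.hypot(W[...,0]-.63,W[...,1]-.231)<.09);p=W[q];print(np.percentile(p,[0,3,50,97,100],axis=0).round(3),rect(p[:,:2]))
a=im[100:300,100:300];cv2.imwrite('pics/t7.png',a[...,::-1].repeat(3,0).repeat(3,1))
E
```

```text
yaw 3.5 az -0.0006 shift cm [-0.03  0.24 24.56] tilt 0.03 q6 107.0 t 23.9 [0.6275 0.2312 0.2626]
[[0.608 0.176 0.251]
 [0.612 0.176 0.253]
 [0.614 0.179 0.26 ]
 [0.646 0.22  0.267]
 [0.648 0.222 0.268]] (array([629.2, 198.8]), array([44.5, 40. ]), -86.9)
```

View pics/t7.png

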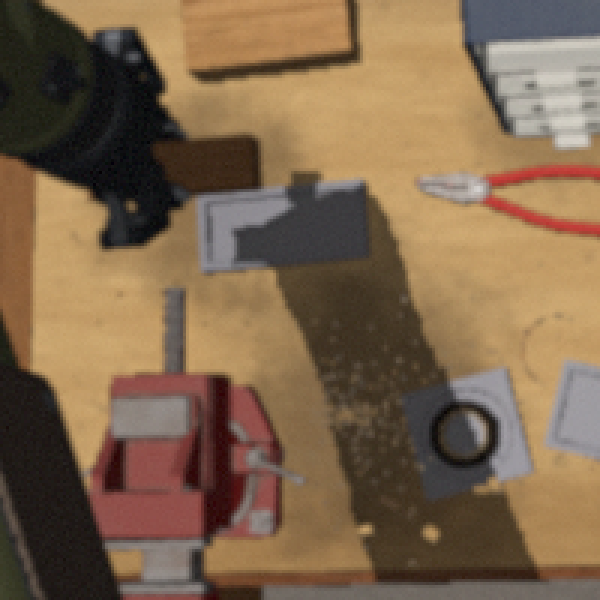

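The wedge is held level and aligned (-y end at 0.176, as expected) and lies straight above its tray. The vice's bar ends near (175,290), clear of it. The roll sits in its pocket at (465,432). Lowering now.

>>> move_arm(deltas="1 0 0.3 4 0 0 0; 1 0 0 4 0 0 0; 1 0 0 4 0 0 0; 1 0 0 4 0 0 0; 1 0 0 3 0 0 0; 1 0 0 2 0 0 0; 1 0 0 0 0 0 0; 1 0 0 0 0 0 0")

```text
time_s: 24.75
tool_pos: [0.6311, 0.2318, 0.0527]
orientation: [2.153, 2.288, 0.0]
contact_force: [0.9, 0.5, -0.2]
gripper_width: 0.0323
finger_force: 59.8
```

```bash
python3 - <<'E'
from h import *
plan(.6305,.231,.017,3.5)
E
```

```text
yaw 3.5 az -0.0004 shift cm [-0.08 -0.06  3.57] tilt 0.02 q6 107.0 t 24.75 [0.6311 0.2318 0.0527]
```

>>> move_arm(deltas="1 0 0 1.5 0 0 0; 1 0 0 1 0 0 0; 1 0 0 0.5 0 0 0; 1 0 0 0.3 0 0 0; 1 0 0 0.1 0 0 0; 1 0 0 0 0 0 0; 1 0 0 0 0 0 0; 1 0 0 0 0 0 0")

```text
time_s: 25.55
tool_pos: [0.6314, 0.2323, 0.0182]
orientation: [2.152, 2.288, 0.001]
contact_force: [-0.5, -0.4, -0.8]
gripper_width: 0.032
finger_force: 59.8
```

>>> move_arm(deltas="1 0 0 0.1 0 0 0; 1 0 0 0 0 0 0; 1 0 0 0 0 0 0")

```text
time_s: 25.85
tool_pos: [0.6311, 0.2322, 0.0168]
orientation: [2.153, 2.288, 0.0]
contact_force: [0.2, 0.1, -0.7]
gripper_width: 0.0322
finger_force: 59.8
```

>>> move_arm(deltas="1 0 0 0.1 0 0 0; 1 0 0 0 0 0 0; 1 0 0 0 0 0 0")

```text
time_s: 26.15
tool_pos: [0.6311, 0.2322, 0.0168]
orientation: [2.152, 2.288, 0.001]
contact_force: [-4.1, -1.0, 6.5]
gripper_width: 0.0323
finger_force: 60.6
```

>>> move_arm(deltas="0.57 0 0 -0.05 0 0 0; 0.52 0 0 0 0 0 0; 0.45 0 0 0 0 0 0; 0.4 0 0 0 0 0 0; 0.4 0 0 0 0 0 0; 0.4 0 0 0 0 0 0; 0.4 0 0 -1 0 0 0; 0.4 0 0 -3 0 0 0")

```text
time_s: 26.95
tool_pos: [0.6286, 0.2312, 0.0541]
orientation: [-2.151, -2.286, 0.008]
contact_force: [-1.2, -0.4, 0.1]
gripper_width: 0.0512
finger_force: 0.0
```

>>> move_arm(deltas="0.4 0 0 -4 0 0 0; 0.4 0 0 -4 0 0 0; 0.4 0 0 -4 0 0 0; 0.2 0 0 -4 0 0 0; 0 0 0 -4 0 0 0; 0 -2.4 -3 0 0 0 0; 0 -2.4 -3 0 0 0 0; 0 -2.4 -3 0 0 0 0")

```text
time_s: 27.75
tool_pos: [0.5449, 0.1542, 0.2574]
orientation: [2.151, 2.288, 0.002]
contact_force: [0.4, -1.1, 0.6]
gripper_width: 0.0851
finger_force: 0.0
```

>>> move_arm(deltas="0 -2.4 -3 0 0 0 0; 0 -2.4 -3 0 0 0 0; 0 -2.4 -3 0 0 0 0; 0 0 0 0 0 0 0; 0 0 0 0 0 0 0; 0 0 0 0 0 0 0")

```text
time_s: 28.35
tool_pos: [0.4613, 0.0779, 0.257]
orientation: [2.152, 2.288, 0.002]
contact_force: [0.1, 0.7, 0.7]
gripper_width: 0.0855
finger_force: 0.0
```

```bash
python3 - <<'E'
from h import *
im,W,c=cloud('scene');cv2.imwrite('pics/s8.png',im[130:310,200:460][...,::-1].repeat(3,0).repeat(3,1))
t,Wt,_=cloud('top');Z=Wt[...,2];m=np.zeros(Z.shape,bool);m[215:280,345:420]=1
for n,z,tt in(('box',.048,.01),('pine',.078,.012)):
    p=Wt[m&(np.abs(Z-z)<tt)];print(n,*rect(p[:,:2]),len(p))
p=Wt[(abs(Z-.028)<.008)&(abs(Wt[...,0]-.63)<.05)&(abs(Wt[...,1]-.23)<.08)];print('wedge',rect(p[:,:2]),len(p),np.median(p[:,2]))
plan(.439,-.228,.057,-85)
E
```

```text
box [ 438.1 -232.7] [133.3  89.1] -80.8 1337
pine [ 440.  -228.4] [88.  42.7] 3.1 671
wedge (array([630.4, 231.4]), array([107.5,  34.9]), -86.8) 289 0.026876604062198606
yaw 3.5 az 1.5454 shift cm [-4.88 30.3  19.94] tilt 0.03 q6 148.0 t 28.45 [0.4611 0.0781 0.2564]
```

View pics/s8.png

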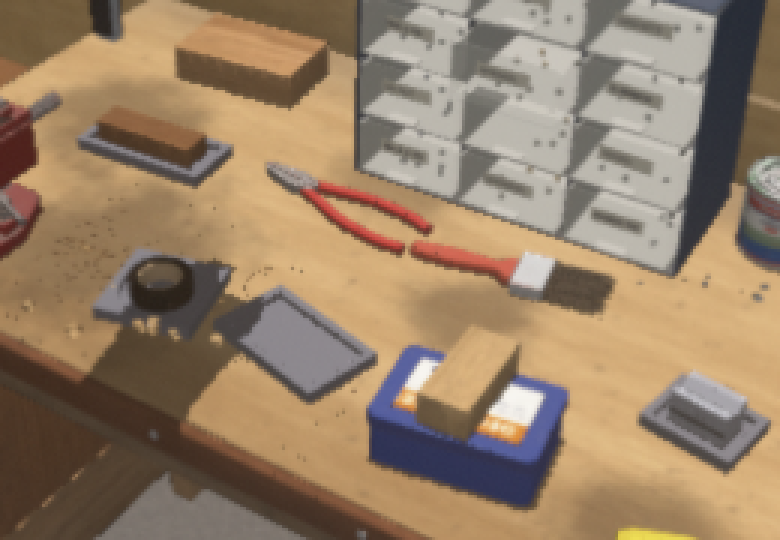

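The wedge is in its tray (150,140), top at 27 mm as expected. The pine at (470,380) sits on the box at (0.440, -0.228) with its long axis at 3.1°.

>>> move_arm(deltas="0 0 0 0 0 0 0.1315; 0 0 0 0 0 0 0.1315; 0 0 0 0 0 0 0.1315; 0 0 0 0 0 0 0.1315; 0 0 0 0 0 0 0.1315; 0 0 0 0 0 0 0.1315; 0 0 0 0 0 0 0.1315; 0 0 0 0 0 0 0.1315")

```text
time_s: 29.25
tool_pos: [0.4608, 0.0781, 0.256]
orientation: [-3.012, -0.891, 0.001]
contact_force: [0.1, -0.5, -0.4]
gripper_width: 0.0857
finger_force: 0.0
```

>>> move_arm(deltas="0 0 0 0 0 0 0.1315; 0 0 0 0 0 0 0.1315; 0 0 0 0 0 0 0.1315; 0 0 0 0 0 0 0.1315; 0 -0.47 3.81 0 0 0 0; 0 -0.47 3.81 0 0 0 0; 0 -0.47 3.81 0 0 0 0; 0 -0.47 3.81 0 0 0 0")

```text
time_s: 30.05
tool_pos: [0.4584, -0.1048, 0.2523]
orientation: [-3.114, -0.143, 0.003]
contact_force: [0.4, 0.2, 0.4]
gripper_width: 0.0855
finger_force: 0.0
```

>>> move_arm(deltas="0 -0.47 3.81 0 0 0 0; 0 -0.47 3.81 0 0 0 0; 0 -0.47 3.81 0 0 0 0; 0 -0.47 3.81 0 0 0 0; 0 0 0 0 0 0 0; 0 0 0 0 0 0 0; 0 0 0 0 0 0 0; 0 0 0 0 0 0 0")

```text
time_s: 30.85
tool_pos: [0.4531, -0.256, 0.2488]
orientation: [-3.113, -0.144, 0.003]
contact_force: [0.3, -0.8, -0.4]
gripper_width: 0.0853
finger_force: 0.0
```

```bash
python3 - <<'E'
from h import *
plan(.440,-.2284,.058,-86.9)
E
```

```text
yaw -84.7 az 0.0382 shift cm [-1.13 -2.35 19.15] tilt 1.43 q6 149.0 t 30.85 [ 0.4531 -0.256   0.2488]
```

The last turn row ran into the wrist joint's limit (the yaw is 2° short, with a slight tilt). I'll correct the pose here, where the joint has room.

```bash
cat >> h.py <<'E'
def fix(x,y,z,yaw):
    s=ctrl.state();M=R.from_rotvec(s['orientation']).as_matrix();a=np.radians(yaw)
    T=np.array([[-np.sin(a),np.cos(a),0],[np.cos(a),np.sin(a),0],[0,0,-1]])
    if T[:,1]@M[:,1]<0: T[:,:2]*=-1
    print('turn',R.from_matrix(M.T@T).as_rotvec().round(4),'then shift',(T.T@(np.array([x,y,z])-s['tool_pos'])*100).round(2),'q',s['q'].round(3),s['tool_pos'].round(4))
E
python3 - <<'E'
from h import *
fix(.440,-.2284,.058,-86.9)
E
```

```text
turn [-0.0249  0.001   0.0382] then shift [-1.16 -2.83 19.08] q [-0.527  0.17  -0.192  1.224  0.02   2.522] [ 0.4531 -0.256   0.2488]
```

>>> move_arm(deltas="0 0 0 0 -0.0249 0.001 0.0382; 0 -0.6 -1.4 0 0 0 0; 0 -0.6 -1.4 0 0 0 0; 0 0 0 0 0 0 0; 0 0 0 0 0 0 0; 0 0 0 0 0 0 0")

```text
time_s: 31.45
tool_pos: [0.4395, -0.2298, 0.249]
orientation: [3.14, 0.083, 0.001]
contact_force: [-0.6, -0.7, -0.6]
gripper_width: 0.0855
finger_force: 0.0
```

```bash
python3 - <<'E'
from h import *
fix(.440,-.2284,.058,-86.9)
E
```

```text
turn [ 0.0006 -0.0006 -0.0013] then shift [ 0.05 -0.14 19.1 ] q [-0.482  0.11  -0.261  1.199 -0.     2.607] [ 0.4395 -0.2298  0.249 ]
```

>>> move_arm(deltas="0 0 -0.15 4 0 0 0; 0 0 0 4 0 0 0; 0 0 0 4 0 0 0; 0 0 0 3 0 0 0; 0 0 0 2 0 0 0; 0 0 0 1 0 0 0; 0 0 0 0 0 0 0; 0 0 0 0 0 0 0")

```text
time_s: 32.25
tool_pos: [0.4399, -0.2289, 0.0696]
orientation: [3.14, 0.082, 0.001]
contact_force: [0.5, -0.2, -0.8]
gripper_width: 0.0855
finger_force: 0.0
```

```bash
python3 - <<'E'
from h import *
fix(.440,-.2284,.058,-86.9)
E
```

```text
turn [ 0.0008 -0.0009 -0.002 ] then shift [ 0.01 -0.05  1.16] q [-0.48   0.249 -0.53   0.791 -0.     2.61 ] [ 0.4399 -0.2289  0.0696]
```

>>> move_arm(deltas="0 0 0 0.7 0 0 0; 0 0 0 0.4 0 0 0; 0.2 0 0 0 0 0 0; 0.3 0 0 0 0 0 0; 0.35 0 0 0 0 0 0; 0.4 0 0 0 0 0 0; 0.45 0 0 0 0 0 0; 0.5 0 0 0 0 0 0")

```text
time_s: 33.05
tool_pos: [0.4393, -0.2285, 0.0579]
orientation: [3.14, 0.082, 0.0]
contact_force: [-0.0, -1.0, 0.4]
gripper_width: 0.0427
finger_force: 0.1
```

>>> move_arm(deltas="0.55 0 0 0 0 0 0; 0.7 0 0 0 0 0 0; 1 0 0 0 0 0 0; 1 0 0 0 0 0 0; 1 0 0 -0.3 0 0 0; 1 0 0 -1 0 0 0; 1 0 0 -2 0 0 0; 1 0 0 -3 0 0 0")

```text
time_s: 33.85
tool_pos: [0.4379, -0.2276, 0.1206]
orientation: [-3.139, -0.082, 0.004]
contact_force: [0.4, 0.4, 0.0]
gripper_width: 0.0411
finger_force: 60.6
```

>>> move_arm(deltas="1 0 0 -4 0 0 0; 1 0 0 -4 0 0 0; 1 0 0 -3 0 0 0; 1 0 0 0 0 0 0; 1 0 0 0 0 0 0; 1 0 0 0 0 0 0")

```text
time_s: 34.45
tool_pos: [0.4385, -0.2279, 0.2298]
orientation: [-3.14, -0.082, 0.002]
contact_force: [-0.0, -0.3, -0.7]
gripper_width: 0.0409
finger_force: 60.6
```

```bash
python3 - <<'E'
from h import *
plan(.462,-.056,.016,-14.6)
im,W,c=cloud('top');Z=W[...,2];m=np.zeros(Z.shape,bool);m[215:290,335:420]=1
p=W[m&(abs(Z-.048)<.01)];print('box',rect(p[:,:2]))
E
```

```text
yaw -87.0 az -1.2637 shift cm [17.23 -2.02 21.39] tilt 0.09 q6 98.0 t 34.45 [ 0.4385 -0.2279  0.2298]
box (array([ 433.1, -202.3]), array([88.8, 71.9]), 9.1)
```

>>> move_arm(deltas="1 0 0 0 0 0 -0.1264; 1 0 0 0 0 0 -0.1264; 1 0 0 0 0 0 -0.1264; 1 0 0 0 0 0 -0.1264; 1 0 0 0 0 0 -0.1264; 1 0 0 0 0 0 -0.1264; 1 0 0 0 0 0 -0.1264; 1 0 0 0 0 0 -0.1264")

```text
time_s: 35.3
tool_pos: [0.4384, -0.2279, 0.2293]
orientation: [-2.702, -1.599, 0.002]
contact_force: [-0.4, 0.7, -1.3]
gripper_width: 0.0407
finger_force: 60.6
```

>>> move_arm(deltas="1 0 0 0 0 0 -0.1264; 1 0 0 0 0 0 -0.1264; 1 3.45 -0.4 0 0 0 0; 1 3.45 -0.4 0 0 0 0; 1 3.45 -0.4 0 0 0 0; 1 3.45 -0.4 0 0 0 0; 1 3.45 -0.4 0 0 0 0; 1 0 0 0 0 0 0")

```text
time_s: 36.1
tool_pos: [0.4627, -0.0531, 0.2295]
orientation: [-2.479, -1.926, 0.001]
contact_force: [-0.2, -0.0, -0.5]
gripper_width: 0.0408
finger_force: 60.6
```

>>> move_arm(deltas="1 0 0 4 0 0 0; 1 0 0 4 0 0 0; 1 0 0 4 0 0 0; 1 0 0 3 0 0 0; 1 0 0 2 0 0 0; 1 0 0 0 0 0 0; 1 0 0 0 0 0 0; 1 0 0 0 0 0 0")

```text
time_s: 36.9
tool_pos: [0.4642, -0.0568, 0.0618]
orientation: [2.485, 1.92, 0.001]
contact_force: [0.3, 0.2, -1.6]
gripper_width: 0.0407
finger_force: 60.7
```

```bash
python3 - <<'E'
from h import *
fix(.462,-.056,.0165,-14.6)
E
```

```text
turn [ 0.0017  0.0002 -0.    ] then shift [ 0.02 -0.23  4.53] q [-0.121  0.21  -0.603  0.756 -0.     1.704] [ 0.4642 -0.0568  0.0618]
```

>>> move_arm(deltas="1 0 -0.2 1.5 0 0 0; 1 0 0 1.5 0 0 0; 1 0 0 0.7 0 0 0; 1 0 0 0.4 0 0 0; 1 0 0 0.2 0 0 0; 1 0 0 0 0 0 0; 1 0 0 0 0 0 0; 1 0 0 0 0 0 0")

```text
time_s: 37.7
tool_pos: [0.4618, -0.056, 0.0182]
orientation: [2.485, 1.921, 0.001]
contact_force: [-0.1, 0.6, -0.7]
gripper_width: 0.0408
finger_force: 60.7
```

>>> move_arm(deltas="1 0 0 0.1 0 0 0; 1 0 0 0 0 0 0; 1 0 0 0 0 0 0")

```text
time_s: 38.0
tool_pos: [0.4614, -0.0559, 0.0168]
orientation: [2.485, 1.921, -0.0]
contact_force: [-0.3, -0.0, -0.5]
gripper_width: 0.0404
finger_force: 60.7
```

>>> move_arm(deltas="1 0 0 0.1 0 0 0; 1 0 0 0 0 0 0; 1 0 0 0 0 0 0")

```text
time_s: 38.3
tool_pos: [0.4614, -0.0559, 0.0158]
orientation: [2.485, 1.921, -0.0]
contact_force: [-0.0, 0.6, -1.4]
gripper_width: 0.0409
finger_force: 60.8
```

>>> move_arm(deltas="1 0 0 0.1 0 0 0; 1 0 0 0 0 0 0; 1 0 0 0 0 0 0")

```text
time_s: 38.6
tool_pos: [0.4615, -0.0559, 0.0157]
orientation: [2.485, 1.921, 0.0]
contact_force: [-4.0, -0.3, 12.7]
gripper_width: 0.0405
finger_force: 62.3
```

>>> move_arm(deltas="1 0 0 -0.1 0 0 0; 0.48 0 0 0 0 0 0; 0.42 0 0 0 0 0 0; 0.3 0 0 0 0 0 0; 0.2 0 0 0 0 0 0; 0.2 0 0 0 0 0 0; 0.2 0 0 -1 0 0 0; 0.2 0 0 -3 0 0 0")

```text
time_s: 39.4
tool_pos: [0.459, -0.0556, 0.0545]
orientation: [-2.483, -1.92, 0.006]
contact_force: [0.0, -0.6, -0.3]
gripper_width: 0.0683
finger_force: 0.0
```

>>> move_arm(deltas="0.2 0 0 -4 0 0 0; 0.2 0 0 -4 0 0 0; 0 0 0 -4 0 0 0; 0 0 0 -4 0 0 0; 0 0 0 -4 0 0 0; 0 0 0 0 0 0 0; 0 0 0 0 0 0 0; 0 0 0 0 0 0 0")

```text
time_s: 40.2
tool_pos: [0.4607, -0.0558, 0.2551]
orientation: [-2.485, -1.921, 0.002]
contact_force: [-0.3, -0.1, -0.1]
gripper_width: 0.0853
finger_force: 0.0
```

```bash
python3 - <<'E'
from h import *
im,W,c=cloud('scene');cv2.imwrite('pics/s9.png',im[130:310,200:460][...,::-1].repeat(3,0).repeat(3,1))
t,W,_=cloud('top');Z=W[...,2]
for n,z,x,y in(('box',.048,.44,-.23),('pine',.036,.462,-.056),('roll',.025,.453,.077),('wedge',.028,.63,.231),('vb',.036,.557,-.378)):
    p=W[(abs(Z-z)<.009)&(np.hypot(W[...,0]-x,W[...,1]-y)<.09)];print(n,*rect(p[:,:2]),len(p),np.median(p[:,2]).round(4)) if len(p)>5 else print(n,len(p))
E
```

```text
box [ 438.1 -232.8] [133.4  88.9] -81.1 1916 0.0479
pine 0
roll 0
wedge [630.6 232.8] [109.8  35.3] -86.8 609 0.0269
vb [ 556.3 -379.3] [51.4 32.4] 80.5 267 0.0339
```

View pics/s9.png

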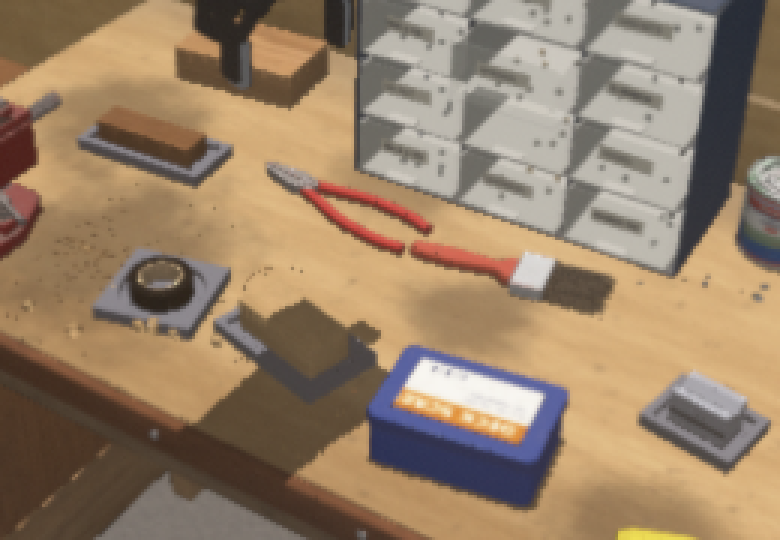

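The picture shows all four pieces in their trays (pine shaded at (300,335)), and the box hasn't moved. I'll check the pine numerically from the scene camera and hand in if it is flat and inside.

```bash
python3 - <<'E'
from h import *
im,W,c=cloud('scene');Z=W[...,2]
def top(x,y,z):
    p=W[(abs(Z-z)<.008)&(np.hypot(W[...,0]-x,W[...,1]-y)<.07)];A=np.c_[p[:,:2]-p[:,:2].mean(0),np.ones(len(p))]
    k=np.linalg.lstsq(A,p[:,2],rcond=None)[0];print(*rect(p[:,:2]),len(p),k.round(3));return p,k
p,k=top(.462,-.056,.036);top(.453,.077,.025)
c,s,a=rect(p[:,:2])
if np.hypot(*(c-[461.8,-56]))<8 and abs(k[2]-.036)<.004 and abs(a-75.4)<6: print(ctrl.close_job())
E
```

```text
[460.4 -56.6] [93.6 45. ] 74.4 484 [ 0.056 -0.005  0.035]
[451.3  75.5] [56.6 55.4] 68.6 223 [0.019 0.015 0.023]
the job is handed in; nothing more can be done
None
```

The stack is off the blue screw box, and the V-block, tape roll, dark offcut and pale offcut are each set down in their own trays in that order, with the box unmoved; I handed the job in at about 40 s and have not seen the judge's result.

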